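# Close the filter drawer and lock the bayonet lamp cap

## Task

Get the lamp house ready: first push its open filter drawer fully home until it seats. Then fit the bayonet lamp cap to the socket on top: enter its two lugs through the two slots, press it down against the spring and turn it a quarter turn clockwise (seen from above) to its stop. Finish while still gripping the cap and pressing it down flush on the socket rim; do not let go, and leave the other things on the worktop alone.

Things in the scene. Friction and masses are not known exactly. Their poses are not given: they have to be found in the camera images.
- lamp_house: White box-shaped bench instrument, 150 x 150 x 72 mm, fixed to the worktop, turned up to 0.3 rad. Origin: centre of its underside; x points from its front (drawer side, towards the robot) to its back, z up. On its top stands a round steel bayonet socket, 74 mm across and 30 mm tall (rim 102 mm above the worktop), its axis at x = +0.015.
- socket_rim (a point): Centre of the socket's mouth, level with the rim; axes as lamp_house. Bore 40 mm; two slots, towards +x and -x, reach out to 58 mm across; each is 13 mm wide at the bore, wider outside. Below the 7 mm thick lip the lugs turn 90 degrees clockwise (from above) to a stop; counter-clockwise only 12 degrees.
- plunger (a joint): Travel (m) of the sprung plunger in the socket's middle: 0 up, its top 9 mm below the rim; 0.005 when the locked cap is left to the spring (6 N); 0.010 when the cap is pressed flush on the rim (9 N); end 0.012.
- filter_drawer (a joint): How far the filter drawer stands open (m): 0 fully home, 0.085 fully out; starts 0.035 to 0.07 open. Slides along the lamp house's x axis. Friction about 1.5 N; a spring detent from 13 to 6 mm resists with up to 5 N more (it can push a drawer let go there back out a little); from 4 mm it draws the drawer home and keeps it there.
- drawer_front (a point): Middle of the outer face of the drawer's grey front panel (116 wide, 44 tall, 8 mm thick), 40 mm above the worktop; moves with the drawer. Axes as lamp_house: push towards +x. A pull ledge 50 mm wide sticks out 9 mm from the panel, its top 17.5 mm below this point. With the drawer home this point lies 83 mm in front of the lamp house's centre.
- lamp_cap: Loose grey bayonet cap, 50 mm tall, 0.14 kg, upright on the worktop left or right of the lamp house. Origin: centre of its underside. Plug 36 mm across, 19 mm long; two lugs at +x and -x (8 mm wide, 51 mm across both, z 2 to 7 mm); flange 66 mm across, z 19 to 24; bar grip 44 mm long along x (in line with the lugs), 14 mm thick in y, z 24 to 50. A half turn leaves it the same.
- cap_grip (a point): Point in the bar grip, on the cap's axis, 45 mm above the plug's underside; axes as lamp_cap. With the TCP here and the fingers closing along the cap's y, the tips are 2 mm above the flange.
- cap_flange (a point): Centre of the underside of the cap's flange, 19 mm above the plug's underside; axes as lamp_cap. It meets socket_rim when the cap is flush; left to the spring, a locked cap stands 5 mm higher.
- beaker: Bystander: loose clear beaker, 55 mm diameter, 70 mm tall, standing on the other side of the lamp house than the cap. Origin: centre of its underside.
- slide_box: Bystander: loose low slide box, 89 x 51 x 34 mm. Origin: centre of its underside.
- marker: Bystander: loose marker pen, 135 mm long, 17 mm thick, lying near the front edge. Origin: its middle, at the underside.
Mind the look-alikes: they are no part of the job. Leave any black or orange look-alike of the lamp_cap alone.

How it is judged:
On the way, in this order (a step that is already met when the one before it is completed fails the run):
1. the filter drawer is fully home (within 3 mm), the cap not yet at the socket (value of joint filter_drawer below 0.003 m and distance between cap_flange and socket_rim above 0.04 m), for 0.2 s.
2. the cap's lugs have passed down through the slots (flange less than 5 mm above the rim, centred, not yet turned) (z of cap_flange in the frame of socket_rim below 0.005 m and horizontal distance between cap_flange and socket_rim below 0.005 m and angle between the x axis of lamp_cap and the x axis of lamp_house, either way round below 0.4 rad), for 0.05 s.
At the end, for the whole second after the job is handed in: The program ends holding: the drawer is home (within 3 mm); the cap sits in the socket, upright, turned at least 75 degrees of its quarter turn, pressed down against the spring with the flange within 2.5 mm of the rim, at rest, and the fingers still grip it (more than 2 N) (value of joint filter_drawer below 0.003 m and z of cap_flange in the frame of socket_rim between -0.003 and 0.0025 m and horizontal distance between cap_flange and socket_rim below 0.005 m and angle between the x axis of lamp_cap and the x axis of lamp_house, either way round above 1.3 rad and angle between lamp_cap's own z axis and vertical below 0.1 rad and value of joint plunger above 0.0065 m and contact force between the fingers and lamp_cap above 2 N and linear speed of lamp_cap below 0.02 m/s); the arm keeps its last pose, push and grip.
It fails at once if the beaker is knocked over or pushed away (30 mm) (angle between beaker's own z axis and vertical above 0.5 rad or distance of beaker from where it was at the start of the episode above 0.03 m).
It fails at once if the slide box is moved more than 30 mm (distance of slide_box from where it was at the start of the episode above 0.03 m).
It fails at once if the marker is moved more than 30 mm (distance of marker from where it was at the start of the episode above 0.03 m).
It also fails if it takes over 64 s, if anything falls off the work surface, if the arm or the gripper's body presses on something with over 40 N, if the wrist force passes 120 N, or if a joint passes its speed limit or range.

## Robot

A 6-joint arm with a two-finger parallel gripper is mounted at the origin on a cart in front of the work surface, level with it; the furniture and walls round the work are solid. World frame = base frame: x ahead of the robot, y to its left, z up, the work surface at z = 0. Lengths are in m, angles in rad, forces in N, time in s.
With the tool pointing down it reaches from about 0.3 to 0.775 m from the base axis. Payload 14.6 kg.
Tool frame: the origin (TCP) lies between the finger pads, 19 mm behind the fingertips; this is the grasp point; z points along the fingers, y is the line along which they close (so a half turn about z gives the same grasp; the last joint's range is limited). The gripper opens to 85 mm and grips with 20 to 120 N. Pads are 22 mm wide; open, the fingers measure 114 mm over their backs; the gripper's body (76 mm by 85 mm) begins 54 mm behind the grasp point. The pads swing forward as they close: fully open they stand 13 mm farther back than shut.
Start: joints at [1.071, 0.3, 1.521, -0, 1.321, -0.067], TCP at [0.231, 0.499, 0.25] pointing down, gripper open.
Joint ranges: [-3.03, 3.03], [-0.79, 2.21], [0.23, 2.52], [-1.04, 4.18], [0, 3.07], [-2.55, 2.55]. Speed limits (rad/s): [2.22, 2.22, 2.57, 3.14, 3.14, 3.14].

## Interface

Orientations are given as a unit quaternion [w, x, y, z].
In Python, from plant import * gives the robot as it stands.
- The arm moves only by the shell command python3 -m creep 'ROWS' [FORCE]. ROWS is JSON, one flat list of numbers, 5 for each row, row after row: the shift along the tool's x, y, z in m, then the turn about the tool's z in degrees, then the finger opening in m, from 0 to 0.0854. A call has 1 to 10 rows; each row shifts and turns the commanded pose from where the row before left it, along the tool's axes as they then stand; what a row does not reach is not made up. A row lasts 1/10 s, in which the tool goes at most 50 mm and 8.59 degrees, less where a joint would pass 70% of its speed; a pose out of reach is approached as far as the arm can. A call is refused whole if a number of a shift passes 0.05 or a number of a turn 8.59, either way. A call with a gripper value outside its range is refused whole. The fingers move at their own pace and stop on an object; FORCE is the grip in N (left out, the last holds). Time passes only in rows, so rows that do not move let the fingers close. It gives the time, the measured TCP pose, the force, the opening and the grip force at its end, in the units of the state.
- get_obs(): the state, without advancing time (a new reading comes with each control period).
- grab_frame(name): name is "scene" or "top" or "wrist"; returns a dict with "image" (420x560x3 uint8, red, green, blue), "fovy" (degrees; the focal length in pixels is half the picture's height over the tangent of half this angle, whatever the lens; pixels are square), "cx", "cy" (the principal point, pixels), "rvec" (rotation vector, rad) and "tvec" (3), from world to camera coordinates, as OpenCV has them; the wrist camera has in their place "mount" (4x4, takes a point from camera to tool coordinates, whose origin is the TCP and whose axes are the flange's). Camera axes: x right, y down, z forward; pixel columns grow to the right and rows downward; lengths in m; the calibration is good to about 2 mm. A picture is of the moment at which its call begins: read the wrist's pose just before it. There is no depth.
- job_done(): hands the job in; it is judged then, once.
The state is a dict: "t": time; "joint_pos": joint angles; "joint_velocities": joint speeds; "tau": joint torques, N m; "eef_pos": TCP position; "ee_rot": TCP orientation; "force": force on the tool from outside, world axes, zero at the start; "torque": the same for the moment, N m; "width": finger opening in m; "gripper_force": force on a finger pad.
Only numpy, scipy, OpenCV 4.12 (cv2) and the standard library are available. Lean on these libraries where they do the work, as an engineer would, in place of code of your own. Each camera call takes 0.05 s, during which the arm holds its last target. There are 200 camera calls.

## Working session

There is one attempt and no reset: what is moved stays moved. The work goes in short steps, Python scripts to look and compute and a shell command to move; the robot and the scene stay as the last step left them, time stands still between calls to the robot, and variables do not carry over. Pictures are saved under pics/ and viewed, at most 10 in all, crops included, and the job is handed in when it is done.

```bash
mkdir -p pics; ls
cat > h.py <<'E'
from plant import *
import numpy as np, cv2
from scipy.spatial.transform import Rotation as R
def cam(f,obs=None):
    im=f["image"]; F=im.shape[0]/2/np.tan(np.radians(f["fovy"])/2)
    K=np.array([[F,0,f["cx"]],[0,F,f["cy"]],[0,0,1.]])
    if "mount" in f:
        q=obs["ee_rot"]; T=np.eye(4); T[:3,:3]=R.from_quat([q[1],q[2],q[3],q[0]]).as_matrix(); T[:3,3]=obs["eef_pos"]
        M=T@np.array(f["mount"]); return K,M[:3,:3],M[:3,3]
    Rc=cv2.Rodrigues(np.array(f["rvec"],float))[0]; return K,Rc.T,-Rc.T@np.array(f["tvec"],float).ravel()
def ray(c,px,z):
    K,Rm,o=c; px=np.atleast_2d(px).astype(float)
    d=np.c_[px,np.ones(len(px))]@np.linalg.inv(K).T@Rm.T
    return o+d*((z-o[2])/d[:,2])[:,None]
def proj(c,P):
    K,Rm,o=c; q=(np.atleast_2d(P)-o)@Rm@K.T; return q[:,:2]/q[:,2:]
def save(n,im): cv2.imwrite("pics/"+n,cv2.cvtColor(im,cv2.COLOR_RGB2BGR))
E
python3 - <<'E'
from h import *
import pickle
o=get_obs(); print(o)
d={}
for n in ("scene","top"):
    f=grab_frame(n); d[n]=f; save(n+".png",f["image"]); print(n,{k:v for k,v in f.items() if k!="image"}, cam(f)[2])
pickle.dump(d,open("f.pkl","wb"))
E
```

```text
pics
{'t': 0.0, 'joint_pos': array([ 1.07137616e+00,  3.00499596e-01,  1.52158845e+00,  1.71908412e-05,
        1.32070955e+00, -6.65946015e-02]), 'joint_velocities': array([ 6.60295547e-04,  4.49883802e-04, -1.59662957e-03,  1.99054405e-03,
       -2.03697395e-03,  8.55328392e-05]), 'tau': array([ 4.38923789e-04, -5.43502235e+01, -3.61795592e+01, -4.31400963e-05,
        4.07320375e-03, -4.03835770e-05]), 'eef_pos': array([0.23058371, 0.49909331, 0.24940256]), 'ee_rot': array([-1.76231421e-04,  2.14729514e-01,  9.76673371e-01, -5.76176431e-04]), 'force': array([0.2077288 , 0.12157039, 0.06314385]), 'torque': array([-0.02651754, -0.01455866,  0.03712232]), 'gripper_force': 0.0, 'width': 0.0851593742113908}
scene {'fovy': 48.027795222636335, 'cx': 283.5534932582068, 'cy': 206.31392679545095, 'rvec': array([ 1.94671746, -1.49926232,  0.62386802]), 'tvec': array([-0.12155918,  0.41423683,  1.00299287])} [-0.36809634 -0.21427875  1.00546168]
top {'fovy': 49.766922853874306, 'cx': 285.2326967627747, 'cy': 211.3671893153599, 'rvec': array([ 2.17849509, -2.17259196,  0.05465871]), 'tvec': array([0.01804453, 0.51343029, 1.2049257 ])} [ 0.42704576 -0.00566331  1.23829805]
```

View pics/top.png

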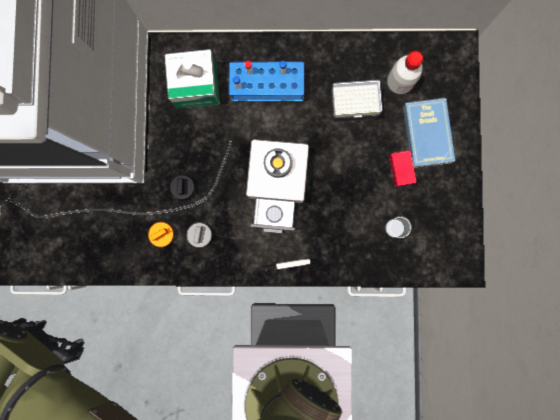

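View pics/scene.png

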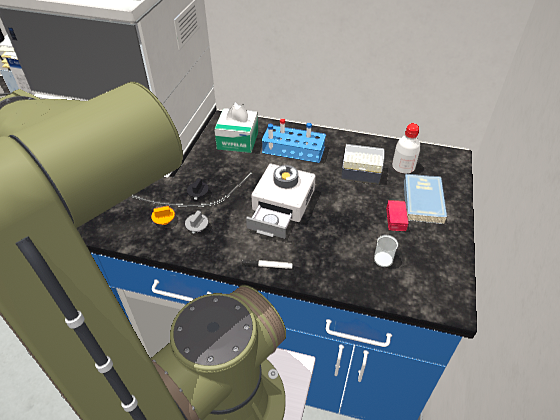

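Candidates for the cap in the top view are grey (199,235), orange (161,235) and black (181,187). I choose the grey one. The house is at (278,170), the open drawer front at (272,229) and the marker at (293,264). Next I measure and check a close crop.

Run:
```python
from h import *
import pickle
d=pickle.load(open("f.pkl","rb")); f=d["top"]; im=f["image"]; c=cam(f)
crop=im[125:280,140:320]; save("crop.png",cv2.resize(crop,None,fx=4.4,fy=3.8 if 0 else 3.87,interpolation=cv2.INTER_CUBIC)) if 0 else save("crop.png",cv2.resize(crop,None,fx=3.8,fy=3.8,interpolation=cv2.INTER_CUBIC))
g=im.min(2).astype(np.uint8)
m=((g>200)).astype(np.uint8); m[:, :235]=0; m[:,320:]=0; m[:130]=0; m[202:]=0
cs=cv2.findContours(m,cv2.RETR_EXTERNAL,cv2.CHAIN_APPROX_NONE)[0]; k=max(cs,key=cv2.contourArea)
r=cv2.minAreaRect(k); b=cv2.boxPoints(r); print(r,"\n",b,"\n",ray(c,b,.072))
# grey cap
hsv=cv2.cvtColor(im,cv2.COLOR_RGB2HSV)
m=((g>75)).astype(np.uint8); m[:, :183]=0; m[:,218:]=0; m[:215]=0; m[255:]=0
m=cv2.morphologyEx(m,cv2.MORPH_OPEN,np.ones((3,3)))
k=max(cv2.findContours(m,cv2.RETR_EXTERNAL,cv2.CHAIN_APPROX_NONE)[0],key=cv2.contourArea)
print(cv2.minEnclosingCircle(k),cv2.contourArea(k)); (x,y),_=cv2.minEnclosingCircle(k); print(ray(c,[x,y],.024))
# marker
for z,p in ((.01,[[277,265],[309,263]]),(.062,[[250,229],[294,231]])): print(ray(c,p,z))
```

```text
((277.077880859375, 169.85458374023438), (56.61245346069336, 56.00604248046875), 4.969740390777588) 
 [[246.45216 195.30017]
 [251.30397 139.50467]
 [307.7036  144.409  ]
 [302.8518  200.2045 ]] 
 [[ 0.55116477  0.11909728  0.072     ]
 [ 0.69789863  0.10777112  0.072     ]
 [ 0.6847422  -0.03967514  0.072     ]
 [ 0.53860601 -0.02713055  0.072     ]]
((198.44285583496094, 234.55714416503906), 12.823884010314941) 465.5
[[0.44997473 0.25262662 0.024     ]]
[[ 0.36882495  0.04133329  0.01      ]
 [ 0.37456393 -0.044952    0.01      ]]
[[ 0.46410961  0.11008011  0.062     ]
 [ 0.45923752 -0.00440223  0.062     ]]
```

View pics/crop.png

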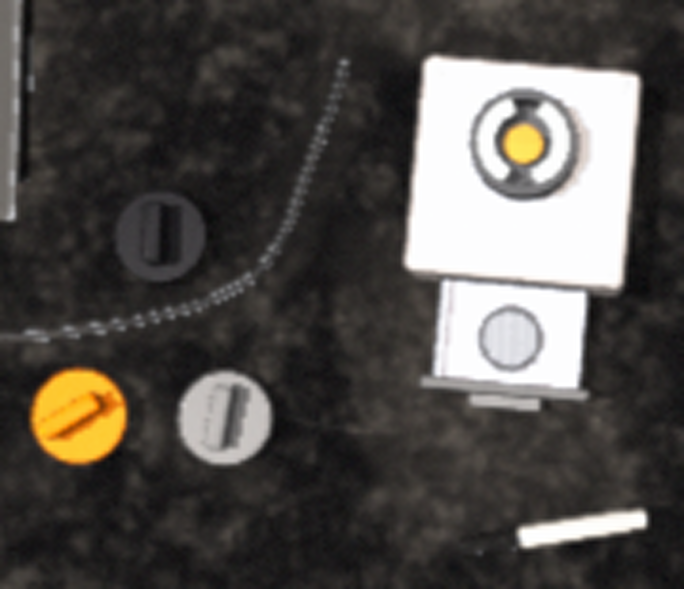

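The grey cap is confirmed at crop (225,418), with its bar running nearly along world x. The house is at about (0.618, 0.040), yaw about -4.7°, and the slots lie along its x axis. Next I turn the tool to the house yaw, head over the cap and look with the wrist camera.

```bash
python3 -m creep '[0,0,0,-6.7,0.085, 0,0,0,-6.7,0.085, 0,0,0,-6.7,0.085, -0.03,-0.033,0,0,0.085, -0.03,-0.033,0,0,0.085, -0.03,-0.033,0,0,0.085, -0.03,-0.033,0,0,0.085, -0.03,-0.033,0,0,0.085, -0.03,-0.033,0,0,0.085, -0.03,-0.033,0,0,0.085]'
python3 - <<'E'
from h import *
o=get_obs(); f=grab_frame("wrist"); save("w1.png",f["image"]); import pickle; pickle.dump((o,f),open("w1.pkl","wb"))
print(o["eef_pos"],o["ee_rot"],f["mount"],f["fovy"])
c=cam(f,o); print(proj(c,[[.45,.2526,.024],[.633,.0388,.102]]))
E
```

```text
t: 1.1
eef_pos: [0.4218, 0.2502, 0.2499]
ee_rot: [-0.0, 0.041, 0.999, -0.0]
force: [0.2, 0.8, -0.3]
width: 0.085
gripper_force: 0.0
[0.42177075 0.25019387 0.24987489] [-9.64104786e-05  4.09426591e-02  9.99161491e-01 -5.84595321e-05] [[-1.28653076e-03 -9.66031129e-01 -2.58422529e-01  6.56564825e-02]
 [ 9.99999172e-01 -1.24551946e-03 -3.22414325e-04 -8.28117349e-04]
 [-1.04080143e-05 -2.58422730e-01  9.66031931e-01 -1.24261257e-01]
 [ 0.00000000e+00  0.00000000e+00  0.00000000e+00  1.00000000e+00]] 60.68446924197209
[[282.35741868 207.13459188]
 [ 73.21786877 433.20539501]]
```

View pics/w1.png

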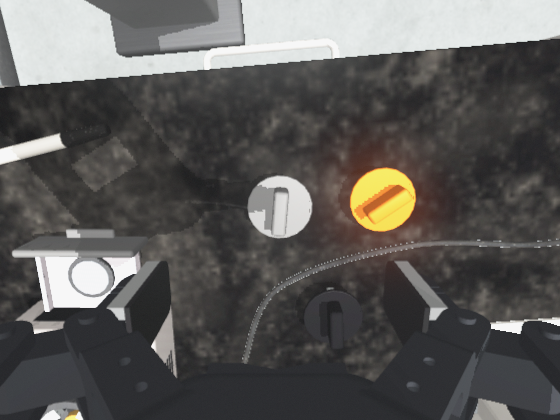

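The wrist view shows the grey cap at (280,207) with its bar near-vertical at (281,212). The orange one is at (383,199), and the drawer front edge is at (80,245).

Run:
```python
from h import *
import pickle
o,f=pickle.load(open("w1.pkl","rb")); c=cam(f,o); im=f["image"]; g=im.min(2)
def big(m): return max(cv2.findContours(m,cv2.RETR_EXTERNAL,cv2.CHAIN_APPROX_NONE)[0],key=cv2.contourArea)
m=(g>100).astype(np.uint8); m[:165]=0;m[250:]=0;m[:,:235]=0;m[:,325:]=0
k=big(m); e=cv2.fitEllipse(cv2.convexHull(k)); print(e, "flange",ray(c,e[0],.024))
sub=im[185:243,260:300,0]; print(sub[::4,::2])
ed=[[75,245],[18,255],[140,240]]
print("drawer top edge",ray(c,[[15,252],[147,239]],.062))
print("marker end",ray(c,[[108,130],[0,156]],.008))
```

```text
((279.490478515625, 206.4763641357422), (63.192970275878906, 64.97667694091797), 84.15530395507812) flange [[0.44907373 0.24976956 0.024     ]]
[[149 213 224 224 224 225 224 224 225 225 225 225 225 225 227 226 227 227
  227 226]
 [148 147 149 148 147 148 148 113  94  99  95 101 102 102 215 225 226 226
  226 226]
 [147 148 148 148 148 148 148 113 180 193 190 189 185 174 162 225 225 225
  226 226]
 [147 148 148 148 148 148 148 120 204 218 220 222 225 215 167 224 224 225
  224 224]
 [146 147 146 147 147 147 147 156 211 217 220 223 224 210 190 223 223 223
  223 224]
 [147 147 147 147 147 147 144 162 214 218 221 222 224 200 213 222 222 223
  223 224]
 [146 169 177 145 146 145 130 171 214 218 220 223 224 199 213 222 222 222
  222 222]
 [218 219 219 146 145 146 117 176 216 218 221 222 220 187 217 221 220 221
  221 221]
 [218 218 219 144 145 146 120 189 217 219 220 220 216 165 220 220 220 220
  221 221]
 [217 218 166 144 144 143 135 196 218 219 219 220 210 165 219 220 219 220
  220 219]
 [218 217 166 145 143 145 148 205 217 218 218 219 204 186 219 218 219 219
  219 219]
 [216 216 186 174 175 152 158 211 216 217 217 218 198 207 218 218 217 218
  218 219]
 [106 147 200 215 216 217 165 212 215 216 217 217 198 209 217 218 218 217
  211  67]
 [ 91  93  90  79  74  95 137 171 190 197 191 188 184 180 111  64  64  65
   62  59]
 [ 92  98  97  86  79  75  71  63  61  62  60  61  62  62  64  63  64  68
   65  59]]
drawer top edge [[0.46227373 0.00114454 0.062     ]
 [0.45979067 0.1259879  0.062     ]]
marker end [[ 0.36029803  0.08522199  0.008     ]
 [ 0.37671391 -0.02960363  0.008     ]]
```

```bash
python3 -m creep '[-0.002,-0.032,0,0,0, -0.002,-0.032,0,0,0, -0.002,-0.032,0,0,0, -0.002,-0.033,0,0,0, -0.002,-0.032,0.02,0,0, -0.002,-0.032,0.03,0,0, 0,0,0.04,0,0, 0,0,0.04,0,0, 0,0,0.04,0,0, 0,0,0.029,0,0]'
```

```text
t: 2.15
eef_pos: [0.4162, 0.0584, 0.0487]
ee_rot: [-0.001, 0.041, 0.999, -0.0]
force: [0.2, 0.5, -0.2]
width: 0.0
gripper_force: 0.0
```

```bash
python3 -m creep '[-0.012,0,0,0,0, -0.012,0,0,0,0, -0.01,0,0,0,0, -0.01,0,0,0,0, -0.01,0,0,0,0, -0.01,0,0,0,0, -0.01,0,0,0,0, -0.01,0,0,0,0, -0.005,0,0,0,0, 0,0,0,0,0]'
```

```text
t: 3.15
eef_pos: [0.5066, 0.0512, 0.0511]
ee_rot: [0.0, 0.041, 0.999, 0.0]
force: [-0.1, 0.1, -0.3]
width: 0.0003
gripper_force: 0.0
```

```bash
python3 -m creep '[-0.004,0,0,0,0, -0.003,0,0,0,0, -0.003,0,0,0,0, -0.003,0,0,0,0, -0.002,0,0,0,0, -0.002,0,0,0,0, -0.002,0,0,0,0, 0,0,0,0,0]'
```

```text
t: 3.95
eef_pos: [0.5254, 0.0496, 0.0511]
ee_rot: [0.0, 0.041, 0.999, 0.0]
force: [0.1, -0.3, -0.3]
width: -0.0002
gripper_force: 0.0
```

```bash
python3 -m creep '[-0.002,0,0,0,0, -0.002,0,0,0,0, -0.001,0,0,0,0, -0.001,0,0,0,0, 0,0,0,0,0]'
python3 - <<'E'
from h import *
f=grab_frame("top"); save("t2.png",cv2.resize(f["image"][125:260,200:330],None,fx=4,fy=4,interpolation=cv2.INTER_CUBIC))
E
```

```text
t: 4.45
eef_pos: [0.5265, 0.0496, 0.0506]
ee_rot: [-0.006, 0.041, 0.999, -0.0]
force: [-40.9, 2.1, 30.0]
width: -0.0002
gripper_force: 21.2
```

View pics/t2.png

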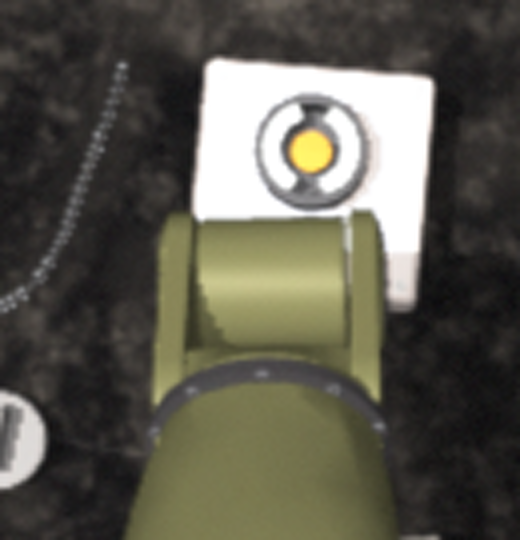

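The drawer pressed against its stop with 41 N, so it's home. Back off, rise and hover near the cap.

```bash
python3 -m creep '[0.01,0,0,0,0, 0.02,0,0,0,0, 0.02,0,-0.02,0,0.04, 0,0,-0.045,0,0.04, 0,0,-0.045,0,0.04, 0.012,0.038,0,0,0.04, 0.012,0.038,0,0,0.04, 0.012,0.038,0,0,0.04, 0.012,0.038,0,0,0.04, 0.012,0.038,0,0,0.04]'
python3 - <<'E'
from h import *
import pickle
o=get_obs(); f=grab_frame("wrist"); save("w2.png",f["image"]); pickle.dump((o,f),open("w2.pkl","wb"))
c=cam(f,o);im=f["image"]; g=im.min(2); p=proj(c,[[.449,.250,.024]])[0]; print(o["eef_pos"],p)
f2=grab_frame("top"); c2=cam(f2); im2=f2["image"]; pickle.dump(f2,open("t3.pkl","wb"))
save("t3.png",np.hstack([cv2.resize(im2[130:265,180:320],None,fx=2.8,fy=2.8,interpolation=cv2.INTER_CUBIC),im[:378,60:440]]))
E
```

```text
t: 5.5
eef_pos: [0.4364, 0.2492, 0.1613]
ee_rot: [0.001, 0.041, 0.999, 0.0]
force: [0.6, 0.3, -0.3]
width: 0.04
gripper_force: 0.0
[0.43639065 0.24918875 0.16130828] [280.26928411 217.36379845]
```

View pics/t3.png

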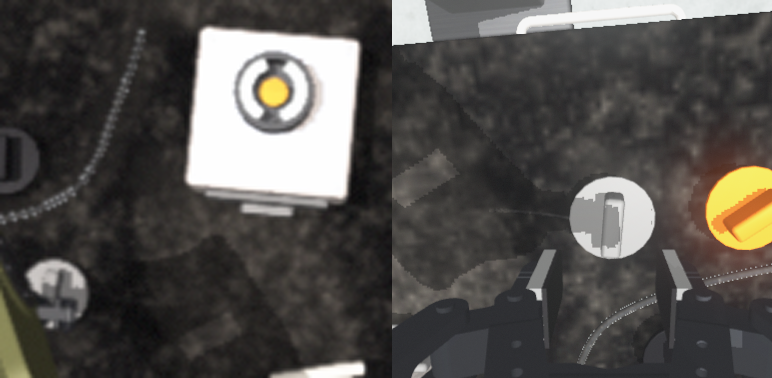

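The drawer is home (panel flush at (265,197)). The cap is at wrist-image (280,217). I now measure the bar angle and refine the socket position.

Run:
```python
from h import *
import pickle
o,f=pickle.load(open("w2.pkl","rb")); c=cam(f,o); im=f["image"]; g=im.min(2)
m=(g>100).astype(np.uint8); m[:165]=0;m[265:]=0;m[:,:230]=0;m[:,330:]=0
k=max(cv2.findContours(m,cv2.RETR_EXTERNAL,cv2.CHAIN_APPROX_NONE)[0],key=cv2.contourArea)
e=cv2.fitEllipse(cv2.convexHull(k)); print(e,ray(c,e[0],.024))
gr=cv2.cvtColor(im,cv2.COLOR_RGB2GRAY).astype(int)
print(gr[188:266:4,262:300:2])
# top: socket
f=pickle.load(open("t3.pkl","rb")); c=cam(f); im=f["image"]; hsv=cv2.cvtColor(im,cv2.COLOR_RGB2HSV)
m=((hsv[...,1]>120)&(hsv[...,2]>150)).astype(np.uint8); m[:145]=0;m[185:]=0;m[:,:260]=0;m[:,300:]=0
M=cv2.moments(m,True); p=[M["m10"]/M["m00"],M["m01"]/M["m00"]]; print("plunger",p,ray(c,p,.093))
g=im.min(2); m=(g>200).astype(np.uint8); m[:,:235]=0; m[:,320:]=0; m[:130]=0; m[205:]=0
k=max(cv2.findContours(m,cv2.RETR_EXTERNAL,cv2.CHAIN_APPROX_NONE)[0],key=cv2.contourArea)
b=cv2.boxPoints(cv2.minAreaRect(k)); w=ray(c,b,.072); print(b,w,w.mean(0))
x,y,w_,h_=258,142,40,42
d=(g[y:y+h_,x:x+w_]<150); print("\n".join("".join("#" if v else "." for v in r) for r in d))
```

```text
((280.0180969238281, 217.23245239257812), (83.05302429199219, 86.17596435546875), 83.52300262451172) [[0.44888019 0.24981805 0.024     ]]
[[225 226 227 227 227 227 227 227 227 228 229 228 228 228 228 229 228 229
  229]
 [226 226 216 212 213 213 205 126 121 108 144 171 178 205 227 229 229 229
  228]
 [225 151 152 152 152 129  96 100 106 102 102 107 107 108 109 220 228 228
  228]
 [214 151 152 152 152 121 152 183 189 186 184 177 175 171 142 208 227 227
  227]
 [151 152 152 152 151 123 166 198 205 219 224 225 226 227 209 166 227 227
  227]
 [152 151 150 151 151 118 137 150 151 150 150 149 217 225 202 192 226 226
  225]
 [150 151 151 151 150 118 138 151 150 150 151 149 149 221 200 215 224 225
  225]
 [149 150 150 150 150 123 141 150 150 150 150 149 148 218 191 217 225 225
  225]
 [148 149 149 149 135 126 144 149 150 148 148 149 149 214 173 219 224 224
  223]
 [149 148 148 149 126 128 144 149 149 147 149 148 148 208 170 222 223 223
  223]
 [148 148 149 149 120 132 146 148 148 148 147 147 146 187 173 222 222 222
  222]
 [147 148 147 149 117 135 147 148 148 148 145 146 142 184 195 222 222 2
[... 2048 characters left out ...]
...
.......#.......#########.......###......
.......##.......#######........###......
........#.......#####.........###.......
........##......#####........####.......
.........##.....#####.......####........
.........###...#######.....####.........
..........#############..######.........
...........###################..........
.............###############............
...............############.............
..................####..................
........................................
........................................
........................................
........................................
........................................
........................................
```

```bash
python3 -m creep '[-0.025,-0.024,-0.02,0,0.04, -0.025,-0.024,-0.02,0,0.04, -0.025,-0.025,-0.02,0,0.04, -0.025,-0.025,-0.019,0,0.04, -0.025,-0.025,0,0,0.04, -0.025,-0.024,0,0,0.04, -0.025,-0.024,0,0,0.04, -0.025,-0.024,0,0,0.04, 0,0,0,0,0.04]'
python3 - <<'E'
from h import *
import pickle
o=get_obs(); f=grab_frame("wrist"); save("w3.png",f["image"]); pickle.dump((o,f),open("w3.pkl","wb"))
c=cam(f,o);im=f["image"]; print(o["eef_pos"],o["ee_rot"],proj(c,[[.6332,.0387,.102]]))
hsv=cv2.cvtColor(im,cv2.COLOR_RGB2HSV)
m=((hsv[...,1]>120)&(hsv[...,2]>120)).astype(np.uint8)
n,l,s,ce=cv2.connectedComponentsWithStats(m); i=1+s[1:,4].argmax(); print("plunger",s[i],ce[i],ray(c,ce[i],.093))
E
```

```text
t: 6.5
eef_pos: [0.6217, 0.0332, 0.2394]
ee_rot: [0.0, 0.043, 0.999, -0.0]
force: [-1.2, 0.2, -0.1]
width: 0.0403
gripper_force: 0.0
[0.62173738 0.03322796 0.23936157] [ 1.43914807e-04  4.27235785e-02  9.99086883e-01 -2.73260943e-04] [[286.5149805 215.5202965]]
plunger [ 240  346  100   23 1450] [292.70482759 356.49517241] [[0.76497263 0.03386437 0.093     ]]
```

View pics/w3.png

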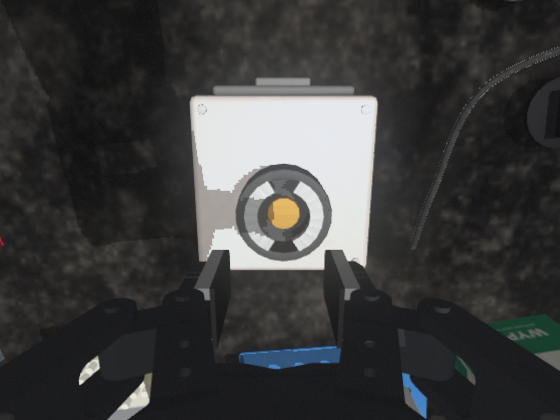

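The socket ring is centred near (283,212), the slots run up and down, and the plunger is at (284,212). The house front edge lies along row 97.

Run:
```python
from h import *
import pickle
o,f=pickle.load(open("w3.pkl","rb")); c=cam(f,o); im=f["image"]
hsv=cv2.cvtColor(im,cv2.COLOR_RGB2HSV); q=o["ee_rot"]; print("tool -x yaw",np.degrees(2*np.arctan2(q[2],q[1]))-180)
m=((hsv[...,1]>110)&(hsv[...,2]>120)).astype(np.uint8); m[:180]=0;m[245:]=0;m[:,:255]=0;m[:,315:]=0
k=max(cv2.findContours(m,cv2.RETR_EXTERNAL,cv2.CHAIN_APPROX_NONE)[0],key=cv2.contourArea)
e=cv2.fitEllipse(cv2.convexHull(k)); print("plunger",e,ray(c,e[0],.093))
g=im.max(2)
m=(g<115).astype(np.uint8); m[:150]=0;m[264:]=0;m[:,:228]=0;m[:,340:]=0
n,l,s,ce=cv2.connectedComponentsWithStats(m); i=1+s[1:,4].argmax(); print(s[i])
pts=np.argwhere(l==i)[:,::-1].astype(np.int32); e=cv2.fitEllipse(cv2.convexHull(pts)); print("ring",e,ray(c,e[0],.102))
# house edges: front row transition & side columns
gr=cv2.cvtColor(im,cv2.COLOR_RGB2GRAY).astype(int)
xs=np.arange(215,355,5); ys=[90+np.diff(gr[90:106,x]).argmax() for x in xs]
P=np.c_[xs,ys]; v=ray(c,P,.072); print("front yaw",np.degrees(np.polyfit(v[:,1],v[:,0],1)[0])*-1)
yr=np.arange(110,240,5); xr=[360+np.diff(gr[y,360:390]).argmin() for y in yr]; v=ray(c,np.c_[xr,yr],.072); print("side yaw",np.degrees(np.polyfit(v[:,0],v[:,1],1)[0]), xr[::5])
```

```text
tool -x yaw -4.897252297855005
plunger ((283.39532470703125, 212.75111389160156), (30.981231689453125, 31.422176361083984), 71.80479431152344) [[0.63338192 0.0364646  0.093     ]]
[ 236  164   95   97 3853]
ring ((282.9797058105469, 212.2159881591797), (94.88978576660156, 95.9552001953125), 174.80650329589844) [[0.63036823 0.03623898 0.102     ]]
front yaw -4.9847091812571405
side yaw -5.162138753968915 [np.int64(376), np.int64(374), np.int64(372), np.int64(371), np.int64(369), np.int64(367)]
```

```bash
python3 -m creep '[0.024,0.025,0,0,0.04, 0.024,0.025,0,0,0.04, 0.024,0.025,0,0,0.04, 0.024,0.025,0,0,0.04, 0.024,0.025,0,0,0.04, 0.024,0.025,0.03,0,0.04, 0.023,0.025,0.035,0,0.04, 0.023,0.026,0.035,0,0.04, 0,0,0.03,3.5,0.04, 0,0,0,0,0.04]'
python3 - <<'E'
from h import *
o=get_obs(); q=o["ee_rot"]; r=R.from_quat([q[1],q[2],q[3],q[0]]); print(o["eef_pos"],r.inv().apply(np.array([.4495,.2498,.045])-o["eef_pos"]),np.degrees(2*np.arctan2(q[2],q[1]))-180)
E
```

```text
t: 7.55
eef_pos: [0.4447, 0.2528, 0.1071]
ee_rot: [-0.002, 0.071, 0.997, -0.001]
force: [0.1, 0.6, 0.9]
width: 0.04
gripper_force: 0.0
[0.44470419 0.25279632 0.10711314] [-0.00546271 -0.00209489  0.06209501] -8.135694620586207
```

```bash
python3 -m creep '[-0.0054,-0.002,0,0,0.04, 0,0,0.02,0,0.04, 0,0,0.02,0,0.04, 0,0,0.015,0,0.04, 0,0,0.006,0,0.04, 0,0,0,0,0.04, 0,0,0,0,0, 0,0,0,0,0, 0,0,0,0,0, 0,0,0,0,0]' 60
python3 -m creep '[0,0,0,0,0, 0,0,0,0,0]'
```

```text
t: 8.55
eef_pos: [0.4531, 0.2502, 0.0504]
ee_rot: [0.001, 0.071, 0.997, 0.001]
force: [-0.2, -1.1, 6.5]
width: 0.0126
gripper_force: 59.5
t: 8.75
eef_pos: [0.4531, 0.2502, 0.0504]
ee_rot: [0.001, 0.071, 0.997, 0.001]
force: [0.2, -0.9, 6.4]
width: 0.0126
gripper_force: 59.5
```

Run:
```python
from h import *
import pickle
o=get_obs(); f=grab_frame("wrist"); save("w4.png",f["image"]); pickle.dump((o,f),open("w4.pkl","wb"))
```

```text
(no output)
```

View pics/w4.png

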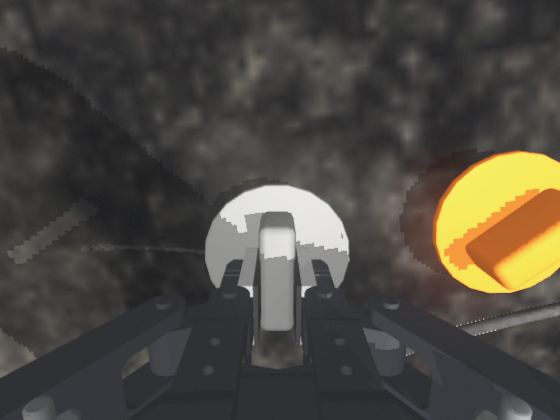

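The fingers hold the bar (centre (278,270)), with the flange spanning x 205–349 and its top at row 184. I compute the cap's place in the grip.

Run:
```python
from h import *
import pickle
o,f=pickle.load(open("w4.pkl","rb")); c=cam(f,o); q=o["ee_rot"]; r=R.from_quat([q[1],q[2],q[3],q[0]])
print(o["joint_pos"],o["force"])
for z,px in ((.024,[[277,184],[205,248],[349,248]]),(.05,[[277,214],[277,330],[260,228],[294,228]])):
    w=ray(c,px,z); print(z,w,"\n",r.inv().apply(w-o["eef_pos"]))
print(proj(c,[[.4495,.2498,.05]]))
```

```text
[ 4.33876002e-01  4.89316237e-01  1.78012248e+00 -2.35671816e-04
  8.69674712e-01 -9.93920861e-01] [ 0.17543151 -0.89814968  6.40009882]
0.024 [[0.41783496 0.25454633 0.024     ]
 [0.44209037 0.21842579 0.024     ]
 [0.45139078 0.28230328 0.024     ]] 
 [[ 0.03556797 -0.00076608  0.02630419]
 [ 0.00641743 -0.03306568  0.02632885]
 [ 0.00630559  0.03148517  0.02640661]]
0.05 [[0.42355686 0.25366852 0.05      ]
 [0.47089047 0.24680779 0.05      ]
 [0.42793037 0.24676234 0.05      ]
 [0.4297183  0.25904842 0.05      ]] 
 [[ 0.02972281 -0.00078916  0.00031681]
 [-0.01810529 -0.00084154  0.00042084]
 [ 0.02441067 -0.00700238  0.00032091]
 [ 0.02439004  0.0054131   0.00033586]]
[[276.71842687 280.23979313]]
```

```bash
python3 -m creep '[0,0,-0.02,0,0, 0,0,-0.04,0,0, 0,0,-0.04,0,0, 0,0,-0.04,-3,0, -0.025,-0.025,0,0,0, -0.025,-0.025,0,0,0, -0.025,-0.025,0,0,0, -0.025,-0.025,0,0,0, -0.025,-0.025,0,0,0, -0.025,-0.025,0,0,0]' 90
python3 -m creep '[-0.025,-0.025,0,0,0, -0.02,-0.02,0,0,0, 0,0,0,0,0, 0,0,0,0,0, 0,0,0,0,0]'
python3 - <<'E'
from h import *
import pickle
o=get_obs(); f=grab_frame("wrist"); save("w5.png",f["image"]); pickle.dump((o,f),open("w5.pkl","wb"))
q=o["ee_rot"]; r=R.from_quat([q[1],q[2],q[3],q[0]]); print(o["eef_pos"],r.inv().apply(np.array([.6369,.0362,.1524])-o["eef_pos"]),np.degrees(2*np.arctan2(q[2],q[1]))-180)
E
```

```text
t: 9.8
eef_pos: [0.5888, 0.0857, 0.1896]
ee_rot: [0.0, 0.045, 0.999, 0.0]
force: [0.3, 0.4, -0.8]
width: 0.0115
gripper_force: 88.4
t: 10.3
eef_pos: [0.6284, 0.0388, 0.1893]
ee_rot: [0.0, 0.045, 0.999, 0.0]
force: [0.9, 0.4, -0.7]
width: 0.0119
gripper_force: 88.3
[0.62841796 0.03875527 0.18926643] [-0.00867663 -0.00178674  0.0368664 ] -5.1583994008197465
```

View pics/w5.png

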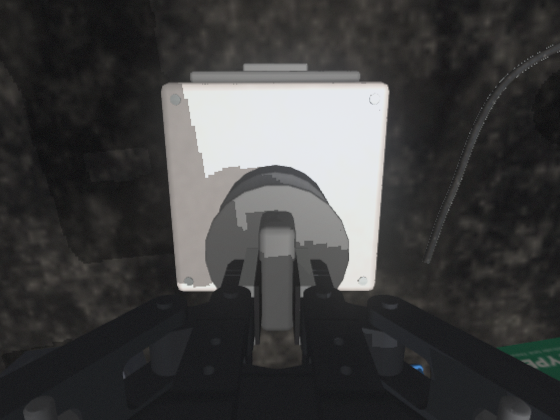

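The cap sits unchanged in the grip (flange x 205–349, top row 184) above the socket. I now align it and lower it to just above the rim.

```bash
python3 -m creep '[-0.0087,-0.0018,0.01,0,0, 0,0,0.015,0,0, 0,0,0.006,0,0, 0,0,0,0,0, 0,0,0,0,0]'
python3 - <<'E'
from h import *
o=get_obs()
q=o["ee_rot"]; r=R.from_quat([q[1],q[2],q[3],q[0]]); print(o["eef_pos"],o["force"],r.inv().apply(np.array([.6369,.0362,.1524])-o["eef_pos"]),np.degrees(2*np.arctan2(q[2],q[1]))-180)
E
```

```text
t: 10.85
eef_pos: [0.6372, 0.0356, 0.1579]
ee_rot: [-0.0, 0.045, 0.999, -0.0]
force: [-0.6, 0.1, -1.1]
width: 0.0119
gripper_force: 88.3
[0.63724835 0.03560398 0.15785193] [-0.59208841  0.13680271 -1.11083496] [0.00039901 0.0005622  0.00545205] -5.19160142878934
```

Descend gently, watching force. Flange meets the rim at TCP z ≈ 0.133, and the plunger is first touched at 0.143.

```bash
python3 -m creep '[0.0004,0.0005,0.003,0,0, 0,0,0.002,0,0, 0,0,0.002,0,0, 0,0,0.002,0,0, 0,0,0,0,0]'
```

```text
t: 11.35
eef_pos: [0.6369, 0.036, 0.1487]
ee_rot: [-0.0, 0.045, 0.999, -0.0]
force: [-0.2, -0.0, -1.0]
width: 0.0117
gripper_force: 88.3
```

```bash
python3 -m creep '[0,0,0.002,0,0, 0,0,0.002,0,0, 0,0,0.002,0,0, 0,0,0.002,0,0, 0,0,0,0,0]'; python3 -m creep '[0,0,0.002,0,0, 0,0,0.002,0,0, 0,0,0.001,0,0, 0,0,0,0,0]'
```

```text
t: 11.85
eef_pos: [0.637, 0.0361, 0.141]
ee_rot: [0.0, 0.045, 0.999, 0.0]
force: [-0.8, 0.4, 3.4]
width: 0.0123
gripper_force: 88.5
t: 12.25
eef_pos: [0.6371, 0.0361, 0.1362]
ee_rot: [0.0, 0.045, 0.999, 0.0]
force: [-1.6, -0.4, 5.6]
width: 0.0116
gripper_force: 88.9
```

```bash
python3 -m creep '[0,0,0.0015,0,0, 0,0,0.0015,0,0, 0,0,0.001,0,0, 0,0,0,0,0, 0,0,0,0,0]'
```

```text
t: 12.75
eef_pos: [0.6371, 0.0361, 0.1336]
ee_rot: [0.001, 0.045, 0.999, -0.0]
force: [-7.5, -0.4, 16.2]
width: 0.0119
gripper_force: 90.6
```

```bash
python3 -m creep '[0,0,-0.002,0,0, 0,0,0,0,0, 0,-0.0004,0,6,0, 0,-0.0004,0,6,0, 0,-0.0004,0,6,0, 0,-0.0004,0,6,0, 0,-0.0004,0,6,0, 0,0,0,0,0]'
```

```text
t: 13.55
eef_pos: [0.6368, 0.0342, 0.1346]
ee_rot: [0.001, 0.304, 0.953, 0.0]
force: [-0.3, -0.0, 6.9]
width: 0.0118
gripper_force: 89.3
```

```bash
python3 -m creep '[0,-0.0004,0,6,0, 0,-0.0004,0,6,0, 0,-0.0004,0,6,0, 0,-0.0004,0,6,0, 0,-0.0004,0,6,0, 0,-0.0004,0,6,0, 0,-0.0004,0,6,0, 0,-0.0004,0,6,0, 0,0,0,0,0]'
python3 - <<'E'
from h import *
o=get_obs(); q=o["ee_rot"]; print(o["torque"],np.degrees(2*np.arctan2(q[2],q[1]))-180, o["joint_pos"][5])
E
```

```text
t: 14.45
eef_pos: [0.6344, 0.0327, 0.1348]
ee_rot: [0.001, 0.665, 0.747, 0.001]
force: [0.1, 2.2, 6.3]
width: 0.0119
gripper_force: 89.3
[ 0.30808959 -0.09603713 -0.05797623] -83.40942810110323 -0.12152477750747873
```

```bash
python3 -m creep '[0,-0.0004,0,5,0, 0,-0.0003,0,4,0, 0,-0.0002,0,3,0, 0,0,0,0,0, 0,0,0.001,0,0, 0,0,0.001,0,0, 0,0,0.0007,0,0, 0,0,0,0,0, 0,0,0,0,0]'
python3 - <<'E'
from h import *
o=get_obs(); q=o["ee_rot"]; print(o["torque"],np.degrees(2*np.arctan2(q[2],q[1]))-180)
E
```

```text
t: 15.35
eef_pos: [0.6339, 0.0327, 0.1335]
ee_rot: [0.001, 0.738, 0.674, 0.002]
force: [-2.7, 1.9, 17.7]
width: 0.0119
gripper_force: 90.9
[0.24653335 0.51740543 0.03020227] -95.18256181024469
```

Run:
```python
from h import *
save("w6.png",grab_frame("wrist")["image"])
```

```text
(no output)
```

View pics/w6.png

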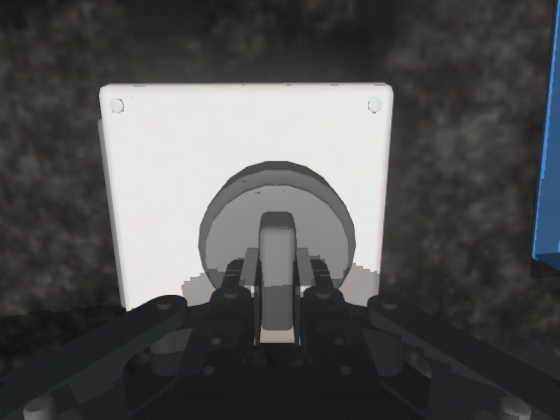

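The bar is still straight between the fingers (278,270), the cap sits concentric and flush on the socket (199–355), and the drawer is still home at the left edge (110,200). Handing in.

```bash
python3 -c "
from plant import *
print(job_done())"
```

```text
the job is handed in; nothing more can be done
None
```

I handed the job in at about 15 s of the 64 s: the drawer is home, and the cap is turned about 90° clockwise and still gripped, pressed flush on the rim with about 18 N; no verdict came back.

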